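# Screw the lid onto the jigsaw jar by feel

### The job

Close the jigsaw jar that stands in the wooden caddy: pick up the copper screw lid, set it level on the jar's neck and turn it backward (counter-clockwise seen from above) until you feel its thread starts drop in, then screw it forward (clockwise) until it is snug and fully home on its seal, and let go. Use a light hand throughout: do not press hard, drive it on crooked, force it forward before it has dropped in, or overtighten it. Leave the glass goblet, the phone and the sorting tray where they are.

Things in the scene. Friction and masses are not known exactly. Their poses are not given: they have to be found in the camera images.
- lid: Loose copper-coloured screw lid, round, 66 mm across, 24 mm high, 60 to 130 g, ribbed rim, cream jigsaw emblem on its flat top; lies top up on the table. Origin: centre of its underside (open end of the skirt), z up along its axis; its inner ceiling is 21 mm above the origin. Grip it across the rim at any yaw. 'Height' below means its origin above the jar's origin.
- lid_lugs (a point): Point on the lid's axis, 5.5 mm above its origin, amid four small lugs inside the skirt, 90 deg apart, 3 mm high, 4 mm wide (its thread starts, unseen from outside). Set on the neck, the lugs rest on the jar's ridges at height 120.5 to 124.5 mm, with 1.3 mm play sideways. Turned backward the lid climbs to 124.5, over at most a quarter turn, then drops.
- lid_top (a point): Centre of the lid's top, 24 mm above its origin. The drop: all lugs fall 6.5 mm into the gaps and the lid rests on the seal at height 118 mm (a lug held sideways may need a slight turn to come down). If the lugs land on the stop ribs (122.5), it first slips 2 mm onto the ridges (120.5): not the drop, turn on. Turned forward while on top of the ridges it jams on the ribs.
- jar: Clear straight-sided jar full of jigsaw pieces, fixed upright in a wooden caddy (120 x 120 x 32 mm, does not move). Origin: centre of the jar's underside, 8 mm above the table, z up along its axis; its yaw says nothing about the threads. Body 62 mm across, neck 49 mm across, rim 135 mm above the origin.
- jar_threads (a point): Point on the jar's axis, 10 mm below the rim, amid four equal thread ridges (57.6 mm across, 67 deg long, falling 4 mm clockwise seen from above): right-hand, repeating every 90 deg, starting somewhere else each time. Each ridge's low end meets an upright stop rib, 2.5 mm higher than the ridge there; beyond it, before the next ridge's high start, is a gap where a lug has 10 deg of play.
- jar_rim (a point): Centre of the jar's mouth, 135 mm above its origin. On the rim a red springy sealing ring, 48 mm across, stands 4 mm proud and yields 1 mm per 3 N. Dropped in, the lid screws down in some 65 to 80 deg clockwise, squeezing the seal, until its lugs meet the stop ribs and the turning torque rises sharply (0.5 N m is snug): home, at height 115.3 mm. Friction holds it there.
- goblet: Glass goblet with jigsaw pieces, 165 mm high, 100 mm across the bowl, loose, stands upright on its foot. Origin: centre of the foot's underside, z up. A bystander.
- phone: Black phone lying flat, 150 x 74 x 9 mm, loose. Origin: centre of its underside, x along its length. A bystander.
- sorting_tray: Open wooden sorting tray with jigsaw pieces, 200 x 140 x 28 mm, loose. Origin: centre of its underside, x along its length. A bystander.

How it is judged:
On the way:
1. the lid, level and centred on the neck, has dropped in past the start of the threads (origin less than 119.5 mm above the jar's origin) (z of lid in the frame of jar below 0.1195 m and horizontal distance between lid and jar below 0.003 m and angle between lid's own z axis and vertical below 0.04 rad), for 0.1 s.
At the end, for the whole second after the job is handed in: the lid is screwed home on the jar: its origin 113.5 to 116.3 mm above the jar's origin, within 3 mm of the axis, level within 0.03 rad, at rest and let go (z of lid in the frame of jar between 0.1135 and 0.1163 m and horizontal distance between lid and jar below 0.003 m and angle between lid's own z axis and vertical below 0.03 rad and linear speed of lid below 0.01 m/s); the robot touches nothing.
It fails at once if the lid is pressed or forced hard against the neck before it is dropped in (z of lid in the frame of jar above 0.1175 m and contact force between lid and jar above 30 N).
It fails at once if the lid is driven on crooked (cross-threaded) (angle between lid's own z axis and vertical above 0.07 rad and contact force between lid and jar above 5 N).
It fails at once if the lid is overtightened (contact force between lid and jar above 110 N).
It fails at once if the goblet, the phone or the sorting tray is pushed out of place (distance of any of goblet, phone, sorting_tray from where it was at the start of the episode above 0.02 m).
It fails at once if the goblet is tipped (angle between goblet's own z axis and vertical above 0.25 rad).
It also fails if it takes over 72 s, if anything falls off the work surface, if the arm or the gripper's body presses on something with over 40 N, if the wrist force passes 120 N, or if a joint passes its speed limit or range.

### The arm

A 6-joint arm with a two-finger parallel gripper is mounted at the origin on the work surface. World frame = base frame: x ahead of the robot, y to its left, z up, the work surface at z = 0. Lengths are in m, angles in rad, forces in N, time in s.
With the tool pointing down it reaches from about 0.35 to 0.775 m from the base axis. Payload 7.3 kg.
Tool frame: the origin (TCP) lies midway between the tips of the shut fingers; the grasp point (between the pads) lies 19 mm behind it (r.tcp_to_grasp is the distance from the TCP to the grasp point, in m); z points along the fingers, y is the line along which they close (so a half turn about z gives the same grasp; the last joint's range is limited). The gripper opens to 92 mm and grips with 3 to 60 N. Pads are 19 mm wide; open, the fingers measure 130 mm over their backs; the gripper's body (75 mm by 190 mm) begins 47 mm behind the grasp point.
Start: joints at [0.983, 0.342, 1.524, -0, 1.275, -0.146], TCP at [0.224, 0.475, 0.204] pointing down, gripper open.
Joint ranges: [-2.53, 2.53], [-0.77, 2.02], [0.04, 2.7], [-1, 4.14], [0.28, 2.66], [-3.11, 3.11]. Speed limits (rad/s): [2.57, 2.57, 3.14, 3.14, 3.14, 3.14].

### API

Orientations are given as a unit quaternion [w, x, y, z].
In Python, from plant import r, snapshot, job gives the robot as it stands.
- The arm moves only by the shell command python3 -m jog 'ROWS'. ROWS is a JSON object whose one key "series" holds a list of rows, each a list of 3 entries, a list of its own where there are three numbers: the finger opening in cm, from 0 to 9.18, then the shift along the world's x, y, z in cm, then the turn, a rotation vector about the world's x, y, z in rad. A call has exactly 5 rows; each row shifts and turns the commanded pose from where the row before left it; what a row does not reach is not made up. A row lasts 1/10 s, in which the tool goes at most 50 mm and 8.59 degrees, less where a joint would pass 70% of its speed; a pose out of reach is approached as far as the arm can. A call is refused whole if a number of a shift passes 5 or a number of a turn 0.15, either way. A call with a gripper value outside its range is refused whole. The fingers move at their own pace and stop on an object; the grip force is fixed at half the most. Time passes only in rows, so rows that do not move let the fingers close, or fill a call up. It gives the time, the measured TCP pose, the force, the opening and the grip force at its end, in the units of the state.
- r.read_state(): the state, without advancing time (a new reading comes with each control period).
- snapshot(name): name is "side" or "top"; returns a dict with "color" (480x640x3 uint8, blue, green, red), "range_z" (480x640 float32, m along the optical axis (not along the pixel's ray), 0 where there is no reading), "intrinsics" (3x3 intrinsics, pixels), "k1" (the pictures are not rectified: a ray, as slopes to the right and down, at radius r is drawn at 1 + k1 r^2 times it, then the intrinsics apply), "rvec" (rotation vector, rad) and "tvec" (3), from world to camera coordinates, as OpenCV has them. Camera axes: x right, y down, z forward; pixel columns grow to the right and rows downward; lengths in m; the calibration is good to about 2 mm. A picture is of the moment at which its call begins.
- job.sign_off(): hands the job in; it is judged then, once.
The state is a dict: "t": time; "qpos": joint angles; "qvel": joint speeds; "joint_torque": joint torques, N m; "ee_pos": TCP position; "tcp_rot": TCP orientation; "wrist_force": force on the tool from outside, world axes, zero at the start; "moment": the same for the moment, N m; "width": finger opening in m; "finger_force": force on a finger pad.
Only numpy, scipy, OpenCV 4.12 (cv2) and the standard library are available. Lean on these libraries where they do the work, as an engineer would, in place of code of your own. Each camera call takes 0.05 s, during which the arm holds its last target. There are 200 camera calls.

## Working session

There is one attempt and no reset: what is moved stays moved. The work goes in short steps, Python scripts to look and compute and a shell command to move; the robot and the scene stay as the last step left them, time stands still between calls to the robot, and variables do not carry over. Pictures are saved under pics/ and viewed, at most 10 in all, crops included, and the job is handed in when it is done.

```bash
mkdir -p pics; ls; cat > h.py <<'E'
import numpy as np, cv2
from plant import r, snapshot, job
def snap(name,fn=None):
    s=snapshot(name)
    if fn: cv2.imwrite('pics/'+fn,s['color'])
    np.savez(''+name+'.npz',**s); return s
def pix2w(s,u,v,depth=None,z=None):
    K=np.array(s['intrinsics']);k1=float(s['k1'])
    x,y=(u-K[0,2])/K[0,0],(v-K[1,2])/K[1,1]
    p=cv2.undistortPoints(np.array([[[u,v]]],float),K,np.array([k1,0,0,0,0.]))[0,0]
    R=cv2.Rodrigues(np.array(s['rvec'],float))[0];t=np.array(s['tvec'],float).ravel()
    c=-R.T@t; d=R.T@np.array([p[0],p[1],1])
    if depth is None: depth=(z-c[2])/d[2]
    return c+depth*d
E
python3 - <<'E'
from h import *
a=snap('side','side0.png');b=snap('top','top0.png')
for s in(a,b):
    R=cv2.Rodrigues(np.array(s['rvec'],float))[0];print(-R.T@np.array(s['tvec']).ravel(),R[2],s['intrinsics'],s['k1'])
st=r.read_state();print(st,r.tcp_to_grasp)
E
```

```text
pics
[ 0.09288243 -0.43322168  0.89658148] [ 0.45818072  0.45569583 -0.76315905] [[532.14888005   0.         318.24950935]
 [  0.         532.14888005 239.10476124]
 [  0.           0.           1.        ]] -0.0804702502946166
[0.42096472 0.05380865 1.20415668] [ 0.130419   -0.0197423  -0.99126239] [[551.84770725   0.         311.19366646]
 [  0.         551.84770725 247.48322144]
 [  0.           0.           1.        ]] 0.04200871398753529
{'t': 0.1, 'qpos': array([ 9.83009784e-01,  3.42655927e-01,  1.52492308e+00, -4.69297187e-06,
        1.27545543e+00, -1.45978519e-01]), 'qvel': array([-0.00141439, -0.00329403, -0.00355072,  0.00091829, -0.0010996 ,
        0.00032035]), 'joint_torque': array([ 9.01067688e-04, -4.32002771e+01, -2.44698143e+01,  7.18910736e-02,
        5.25475480e-02, -2.54363391e-05]), 'ee_pos': array([0.22421541, 0.47425456, 0.20321246]), 'tcp_rot': array([-2.56492729e-04,  2.19111032e-01,  9.75699665e-01, -6.73718245e-04]), 'wrist_force': array([-0.2911999 ,  0.33072106, -0.80630193]), 'moment': array([-0.0636342 , -0.00775318,  0.01296281]), 'finger_force': 0.0, 'width': 0.09141969894520173} 0.0188
```

View pics/side0.png

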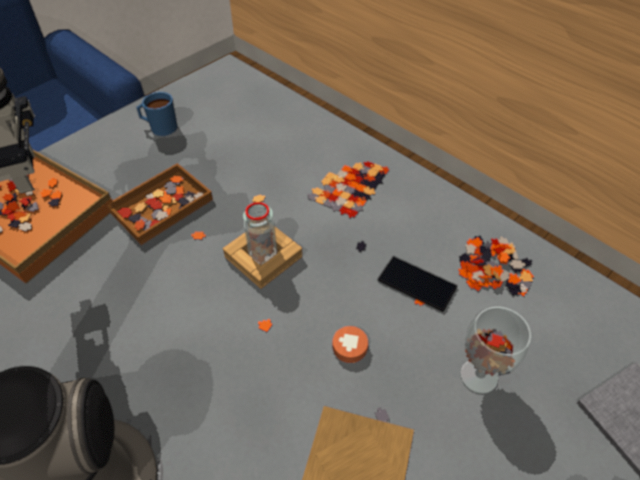

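View pics/top0.png

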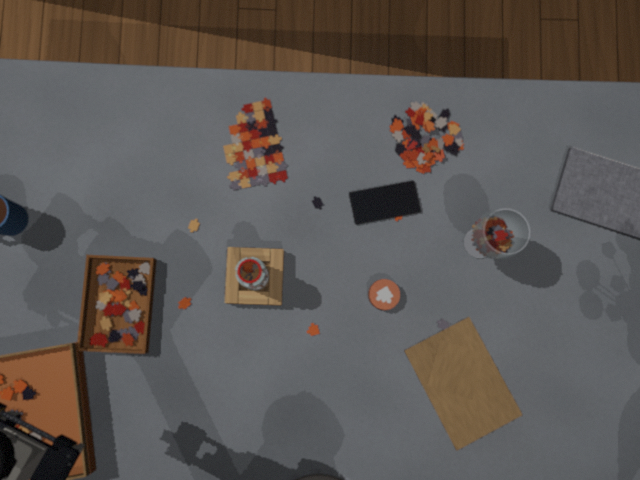

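The side view shows the lid at about (351,344), the jar ring at (258,213), the goblet at (490,350) and the phone at (417,284). In the top view the lid is at (384,295), the ring at (251,272), the goblet at (490,235) and the phone at (385,202). Next I'll enlarge the lid and ring.

```bash
python3 - <<'E'
from h import *
a=np.load('side.npz');b=np.load('top.npz')
def c(s,u,v):
    im=s['color'][v-24:v+24,u-32:u+32]; return cv2.resize(im,(400,300),interpolation=cv2.INTER_CUBIC)
m=np.vstack([np.hstack([c(a,351,344),c(a,258,213)]),np.hstack([c(b,384,295),c(b,251,272)])])
for x in range(0,800,50): cv2.line(m,(x,0),(x,599),(0,255,0) if x%100==0 else (0,120,0),1)
for y in range(0,600,50): cv2.line(m,(0,y),(799,y),(0,255,0) if y%100==0 else (0,120,0),1)
cv2.imwrite('pics/crop.png',m)
# colour masks
for n,s,(u,v),what in(('side',a,(351,344),'lid'),('top',b,(384,295),'lid'),('side',a,(258,213),'ring'),('top',b,(251,272),'ring')):
    hsv=cv2.cvtColor(s['color'],cv2.COLOR_BGR2HSV); H,S,V=cv2.split(hsv)
    k=((H<14)|(H>170))&(S>110)&(V>70)
    w=np.zeros_like(k);w[v-28:v+28,u-28:u+28]=1;k&=w>0
    cs,_=cv2.findContours(k.astype(np.uint8),0,1);cc=max(cs,key=cv2.contourArea)
    print(what,n,cv2.fitEllipse(cv2.convexHull(cc)),cv2.boundingRect(cc),'depth',np.round(s['range_z'][v-2:v+3:2,u-2:u+3:2],4).ravel())
E
```

```text
lid side ((349.8207092285156, 343.9463806152344), (35.78644943237305, 36.79379653930664), 170.09872436523438) (332, 326, 36, 37) depth [0.983  0.984  0.9822 0.9787 0.9775 0.9771 0.9761 0.9777 0.9763]
lid top ((383.9741516113281, 294.1522216796875), (30.127883911132812, 31.070072174072266), 111.4859619140625) (369, 279, 31, 31) depth [1.1779 1.1845 1.1805 1.1791 1.1782 1.1835 1.1779 1.1785 1.1769]
ring side ((256.88531494140625, 210.64706420898438), (19.81351661682129, 23.712108612060547), 83.61090850830078) (245, 201, 24, 20) depth [1.0618 1.0622 1.0649 1.08   1.0804 1.0806 1.0799 1.0798 1.0832]
ring top ((249.2554473876953, 270.650634765625), (23.220081329345703, 23.62600326538086), 42.19044494628906) (238, 259, 24, 24) depth [1.0942 1.0973 1.1067 1.1083 1.1085 1.0951 1.1029 1.1003 1.0903]
```

View pics/crop.png

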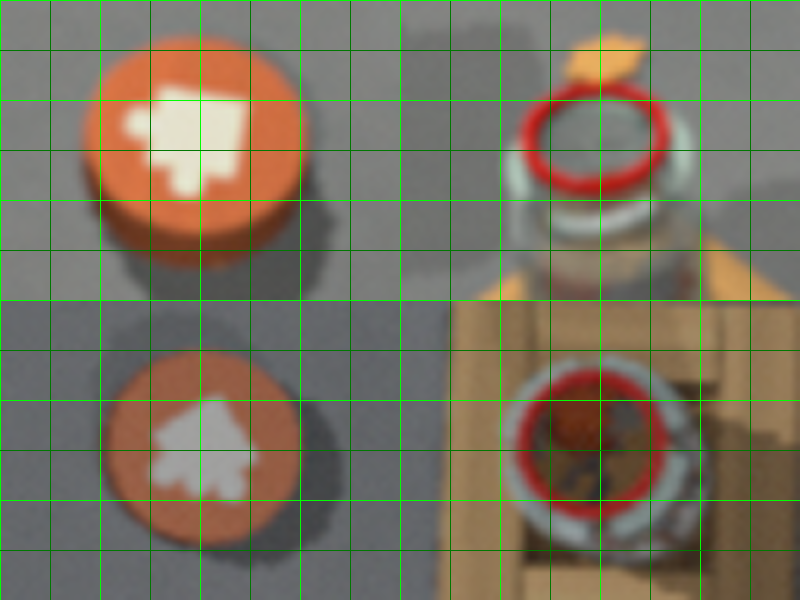

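The crop gives sub-pixel centres. The lid's top face is at (349.9,341.2) in the side view and (384.1,294.1) in the top view. The ring is at (256.8,210.7) and (249.25,270.65).

```bash
cat >> h.py <<'E'
def tri(ss,ps):
    A=np.zeros((3,3));B=np.zeros(3);L=[]
    for s,(u,v) in zip(ss,ps):
        c=pix2w(s,u,v,depth=0);d=pix2w(s,u,v,depth=1)-c;d/=np.linalg.norm(d);P=np.eye(3)-np.outer(d,d);A+=P;B+=P@c;L.append((P,c))
    x=np.linalg.solve(A,B);return x,[np.linalg.norm(P@(x-c)) for P,c in L]
E
python3 - <<'E'
from h import *
a=np.load('side.npz');b=np.load('top.npz')
print('lidtop',tri([a,b],[(349.9,341.2),(384.1,294.1)]))
print('ring',tri([a,b],[(256.8,210.7),(249.25,270.65)]))
for s,l,rg in((a,(349.9,341.2),(256.8,210.7)),(b,(384.1,294.1),(249.25,270.65))):
    print(pix2w(s,*l,z=.024),pix2w(s,*rg,z=.147))
for n,s,p in (('goblet foot',a,(480,377)),('bowl',b,(505,232)),('phone',b,(385,202)),('phone',a,(417,284))): print(n,pix2w(s,*p,z=.0))
# caddy via top
for p in((226,247),(284,249),(283,307),(225,304)): print('caddy',pix2w(b,*p,z=.032))
E
```

```text
lidtop (array([ 0.48069395, -0.1283371 ,  0.02488229]), [np.float64(7.04219428625293e-05), np.float64(7.042194286242123e-05)])
ring (array([0.51143132, 0.15026066, 0.14660259]), [np.float64(0.00018921292712122933), np.float64(0.00018921292712110256)])
[ 0.48114569 -0.12806826  0.024     ] [0.5110517  0.15005577 0.147     ]
[ 0.48068315 -0.12842889  0.024     ] [0.51155348 0.15011763 0.147     ]
goblet foot [ 0.60258225 -0.3409608   0.        ]
bowl [ 0.62759618 -0.39867559  0.        ]
phone [ 0.68686474 -0.13181549  0.        ]
phone [ 0.68719898 -0.12889627  0.        ]
caddy [0.57046809 0.21217496 0.032     ]
caddy [0.5700703 0.0885323 0.032    ]
caddy [0.44675017 0.08629981 0.032     ]
caddy [0.44958397 0.20832169 0.032     ]
```

Both triangulated heights agree with the text: 24.9 mm against 24 for the lid top, and 146.6 mm against 147 for the ring. I'll move over the lid now.

```bash
for i in 1; do
python3 -m jog '{"series":[[9.18,[1.28,-3.0,0],[0,0,-0.03]],[9.18,[1.28,-3.0,0],[0,0,-0.03]],[9.18,[1.28,-3.0,0],[0,0,-0.03]],[9.18,[1.28,-3.0,0],[0,0,-0.03]],[9.18,[1.28,-3.0,0],[0,0,-0.03]]]}'
python3 -m jog '{"series":[[9.18,[1.28,-3.0,0],[0,0,-0.03]],[9.18,[1.28,-3.0,0],[0,0,-0.03]],[9.18,[1.28,-3.0,0],[0,0,-0.03]],[9.18,[1.28,-3.0,0],[0,0,-0.03]],[9.18,[1.28,-3.0,0],[0,0,-0.03]]]}'
python3 -m jog '{"series":[[9.18,[1.28,-3.0,0],[0,0,-0.03]],[9.18,[1.28,-3.0,0],[0,0,-0.03]],[9.18,[1.28,-3.0,0],[0,0,-0.03]],[9.18,[1.28,-3.0,0],[0,0,-0.03]],[9.18,[1.28,-3.0,0],[0,0,-0.03]]]}'
python3 -m jog '{"series":[[9.18,[1.28,-3.0,0],[0,0,-0.03]],[9.18,[1.28,-3.0,0],[0,0,-0.03]],[9.18,[1.28,-3.0,0],[0,0,-0.03]],[9.18,[1.28,-3.0,0],[0,0,-0.03]],[9.18,[1.28,-3.0,0],[0,0,-0.03]]]}'
done; python3 -c "
from h import *
print(r.read_state())"
```

```text
t: 0.6
ee_pos: [0.2886, 0.3233, 0.2036]
tcp_rot: [-0.0, 0.292, 0.956, -0.0]
wrist_force: [1.0, -0.3, 0.1]
width: 0.0922
finger_force: 0.0
t: 1.1
ee_pos: [0.3526, 0.1733, 0.2037]
tcp_rot: [-0.0, 0.363, 0.932, -0.0]
wrist_force: [0.3, 0.3, -0.3]
width: 0.092
finger_force: 0.0
t: 1.6
ee_pos: [0.4166, 0.0233, 0.2037]
tcp_rot: [-0.0, 0.432, 0.902, -0.0]
wrist_force: [0.8, -0.7, -0.1]
width: 0.0915
finger_force: 0.0
t: 2.1
ee_pos: [0.4806, -0.1267, 0.2035]
tcp_rot: [-0.0, 0.498, 0.867, 0.0]
wrist_force: [-0.2, 0.5, -0.3]
width: 0.0917
finger_force: 0.0
{'t': 2.1, 'qpos': array([-4.12119003e-01,  2.91522998e-01,  1.59846899e+00,  1.28761649e-04,
        1.25232199e+00, -9.39657704e-01]), 'qvel': array([-0.47230716,  0.35580746, -0.50133813,  0.00053508,  0.14168383,
       -0.17270967]), 'joint_torque': array([ 1.55928656e+00, -4.20961440e+01, -2.23401260e+01, -1.04276128e-01,
       -3.07535729e-02,  1.90359908e-01]), 'ee_pos': array([ 0.48057863, -0.12665963,  0.20349033]), 'tcp_rot': array([-3.65183382e-04,  4.98310457e-01,  8.66998590e-01,  2.13527397e-05]), 'wrist_force': array([-0.18127973,  0.47596094, -0.31238629]), 'moment': array([-0.04863531,  0.05080564,  0.02326084]), 'finger_force': 0.0, 'width': 0.09168139548720027}
```

```bash

python3 -m jog '{"series":[[9.18,[0,-0.16,-3],[0,0,0]],[9.18,[0,0,-4],[0,0,0]],[9.18,[0,0,-4],[0,0,0]],[9.18,[0,0,-3],[0,0,0]],[9.18,[0,0,-2],[0,0,0]]]}'
python3 -m jog '{"series":[[9.18,[0,0,-2],[0,0,0]],[9.18,[0,0,-1],[0,0,0]],[9.18,[0,0,-0.75],[0,0,0]],[9.18,[0,0,0],[0,0,0]],[9.18,[0,0,0],[0,0,0]]]}'
python3 - <<'E'
from h import *
for n in('side','top'):
    s=snap(n)
    u,v=((350,335) if n=='side' else (384,290))
    im=cv2.resize(s['color'][v-75:v+75,u-50:u+50],(400,600),interpolation=cv2.INTER_CUBIC)
    m=im if n=='side' else np.hstack([m,im])
cv2.imwrite('pics/grasp.png',m)
E
```

```text
t: 2.6
ee_pos: [0.479, -0.1264, 0.0413]
tcp_rot: [-0.002, 0.498, 0.867, -0.0]
wrist_force: [0.8, -0.2, 0.5]
width: 0.0917
finger_force: 0.0
t: 3.1
ee_pos: [0.4809, -0.1272, 0.0069]
tcp_rot: [0.001, 0.498, 0.867, 0.0]
wrist_force: [-0.2, -0.5, 1.1]
width: 0.0916
finger_force: 0.0
```

View pics/grasp.png

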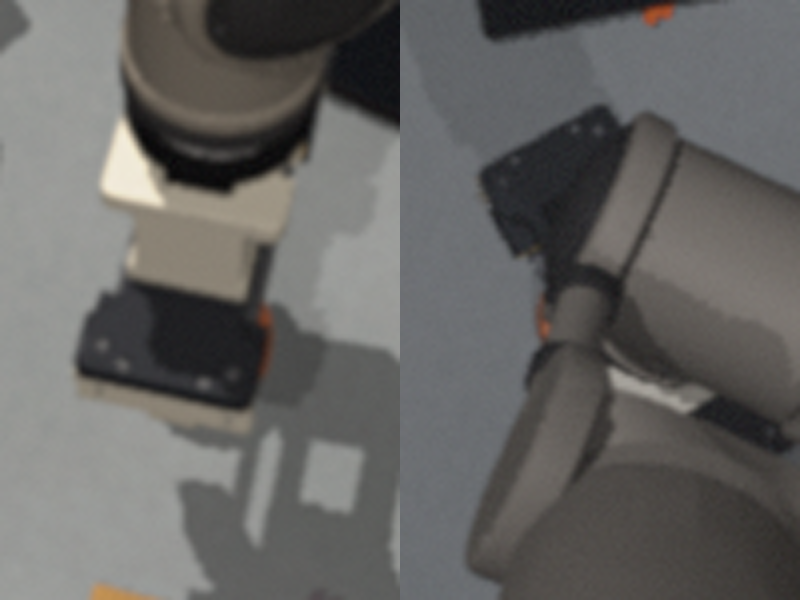

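The fingers straddle the lid, with copper visible at (265,340) and (545,315) in the crop, and there is no contact force. Closing and lifting.

```bash

python3 -m jog '{"series":[[9.18,[0,-0.1,0],[0,0,0]],[5.5,[0,0,0],[0,0,0]],[5.5,[0,0,0],[0,0,0]],[5.5,[0,0,0],[0,0,0]],[5.5,[0,0,0],[0,0,0]]]}'
python3 -m jog '{"series":[[5.5,[0,0,0],[0,0,0]],[5.5,[0,0,0],[0,0,0]],[5.5,[0,0,0],[0,0,0]],[5.5,[0,0,0],[0,0,0]],[5.5,[0,0,0],[0,0,0]]]}'
python3 -c "
from h import *
s=r.read_state();print(s['ee_pos'],s['tcp_rot'],s['wrist_force'],s['moment'],s['width'])"
```

```text
t: 3.7
ee_pos: [0.4804, -0.128, 0.0063]
tcp_rot: [-0.0, 0.498, 0.867, 0.0]
wrist_force: [-0.3, -0.4, 0.5]
width: 0.0645
finger_force: 0.0
t: 4.2
ee_pos: [0.4805, -0.128, 0.0063]
tcp_rot: [0.0, 0.498, 0.867, 0.0]
wrist_force: [0.1, 0.1, 1.1]
width: 0.0551
finger_force: 0.0
[ 0.48045648 -0.12796973  0.00632759] [1.36852416e-05 4.97641358e-01 8.67382890e-01 3.47686915e-05] [0.12606073 0.11939775 1.12033324] [-0.06814073  0.04364591  0.01182782] 0.05513075799963
```

Width is 55 mm with no finger force, so the lid isn't gripped. I'll look before moving.

```bash
python3 - <<'E'
from h import *
for n in('side','top'):
    s=snap(n)
    u,v=((350,335) if n=='side' else (384,290))
    im=cv2.resize(s['color'][v-75:v+75,u-50:u+50],(400,600),interpolation=cv2.INTER_CUBIC)
    m=im if n=='side' else np.hstack([m,im])
cv2.imwrite('pics/grasp2.png',m)
E
```

```text
(no output)
```

View pics/grasp2.png

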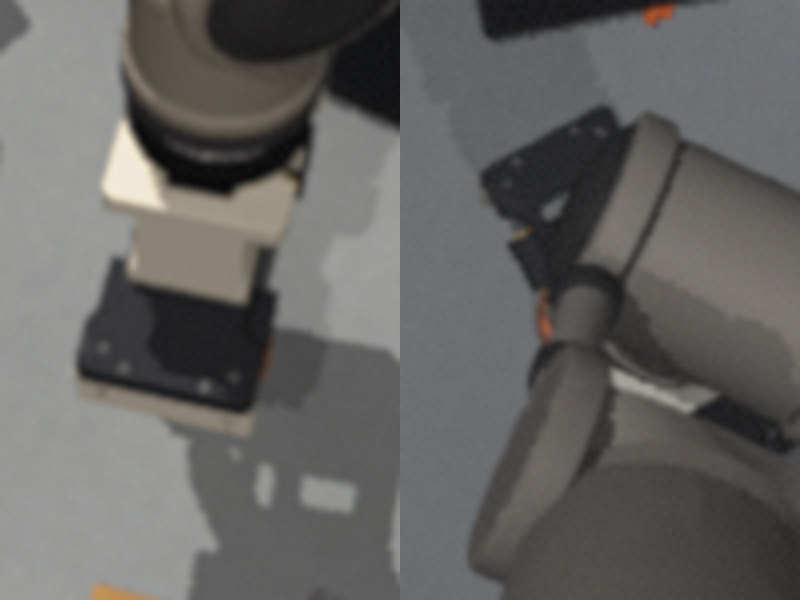

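The lid hasn't moved: its edges still show at u=369 in the top view and u=367 in the side view. I'll use the depth images to see where the fingertips really are.

```bash
python3 - <<'E'
from h import *
st=r.read_state(); c0=st['ee_pos']
yd=np.array([.863,.503,0]);xd=np.array([-.503,.863,0])
for n in('side','top'):
    s=np.load(n+'.npz');P=[]
    D=s['range_z']
    for v in range(240,400):
        for u in range(290,440):
            if D[v,u]>0: P.append(np.r_[pix2w(s,u,v,depth=D[v,u]),s['color'][v,u]])
    P=np.array(P);q=P[:,:3]-c0
    k=(np.hypot(q[:,0],q[:,1])<.12)&(P[:,2]>.012)
    a=q[k]@yd;b=q[k]@xd;z=P[k,2]
    print(n)
    for lo in np.arange(.012,.13,.008):
        m=(z>=lo)&(z<lo+.008)
        if m.sum():print('%.3f n%d along %.3f..%.3f  across %.3f..%.3f'%(lo,m.sum(),*np.percentile(a[m],[3,97]),*np.percentile(b[m],[3,97])), np.histogram(a[m],np.arange(-.1,.101,.02))[0])
E
```

```text
side
0.012 n4 along -0.003..0.009  across -0.034..-0.033 [0 0 0 0 2 2 0 0 0 0]
0.020 n1 along 0.002..0.002  across -0.034..-0.034 [0 0 0 0 0 1 0 0 0 0]
0.092 n59 along -0.086..0.080  across -0.036..0.034 [55  0  0  0  0  0  0  0  1  3]
0.100 n101 along -0.086..0.058  across -0.036..0.032 [84  0  3  1  1  0  7  2  1  2]
0.108 n74 along -0.084..0.080  across -0.037..0.031 [ 3  1  7  9 40  0  8  2  2  2]
0.116 n249 along -0.092..0.045  across -0.036..0.035 [59  1 86 76  0  0 15 11  0  1]
0.124 n81 along -0.094..0.032  across -0.037..0.033 [74  1  1  2  0  0  0  0  1  2]
top
0.012 n7 along 0.008..0.019  across 0.025..0.031 [0 0 0 0 0 7 0 0 0 0]
0.020 n11 along 0.004..0.025  across 0.020..0.031 [0 0 0 0 0 9 2 0 0 0]
0.092 n2 along 0.079..0.082  across 0.033..0.036 [0 0 0 0 0 0 0 0 1 1]
0.100 n10 along 0.032..0.083  across 0.035..0.036 [0 0 0 0 0 0 3 5 1 1]
0.108 n28 along 0.030..0.082  across 0.024..0.036 [ 0  0  0  0  0  0  6  8 12  2]
0.116 n82 along 0.032..0.075  across 0.014..0.036 [ 0  0  0  0  0  0 19 59  1  3]
0.124 n12 along 0.049..0.091  across 0.024..0.036 [0 0 0 0 0 0 0 4 4 4]
```

The gripper body sits about 20 mm higher than the TCP reading implies, so the tips closed just above the lid. I'll open, rise, and turn the fingers crosswise to the side camera to measure the tips.

```bash

python3 -m jog '{"series":[[9.18,[0,0,0],[0,0,0]],[9.18,[0,0,2],[0,0,0]],[9.18,[0,0,2],[0,0,-0.1]],[9.18,[0,0,2],[0,0,-0.14]],[9.18,[0,0,0],[0,0,-0.14]]]}'
python3 -m jog '{"series":[[9.18,[0,0,0],[0,0,-0.14]],[9.18,[0,0,0],[0,0,-0.14]],[9.18,[0,0,0],[0,0,-0.14]],[9.18,[0,0,0],[0,0,-0.14]],[9.18,[0,0,0],[0,0,-0.14]]]}'
python3 -m jog '{"series":[[7,[0,0,0],[0,0,-0.14]],[7,[0,0,0],[0,0,-0.1]],[7,[0,0,0],[0,0,0]],[7,[0,0,0],[0,0,0]],[7,[0,0,0],[0,0,0]]]}'
python3 - <<'E'
from h import *
s=snap('side')
u,v=350,320
im=cv2.resize(s['color'][v-60:v+60,u-80:u+80],(800,600),interpolation=cv2.INTER_CUBIC)
cv2.imwrite('pics/grasp3.png',im)
# predicted pixel of the TCP
p=r.read_state()['ee_pos']
print(p, cv2.projectPoints(p[None],s['rvec'],s['tvec'],s['intrinsics'],np.array([float(s['k1']),0,0,0,0]))[0])
E
```

```text
t: 4.8
ee_pos: [0.482, -0.1286, 0.0688]
tcp_rot: [0.002, 0.655, 0.756, 0.001]
wrist_force: [0.3, -0.2, -0.4]
width: 0.0893
finger_force: 0.0
t: 5.3
ee_pos: [0.4804, -0.1279, 0.0663]
tcp_rot: [0.0, 0.874, 0.486, 0.0]
wrist_force: [0.6, -0.3, -0.6]
width: 0.0917
finger_force: 0.0
t: 5.8
ee_pos: [0.4804, -0.128, 0.0664]
tcp_rot: [0.0, 0.925, 0.381, 0.0]
wrist_force: [0.7, 0.2, 0.0]
width: 0.07
finger_force: 0.0
[ 0.4804279  -0.12795725  0.06632466] [[[350.58210625 329.6769074 ]]]
```

View pics/grasp3.png

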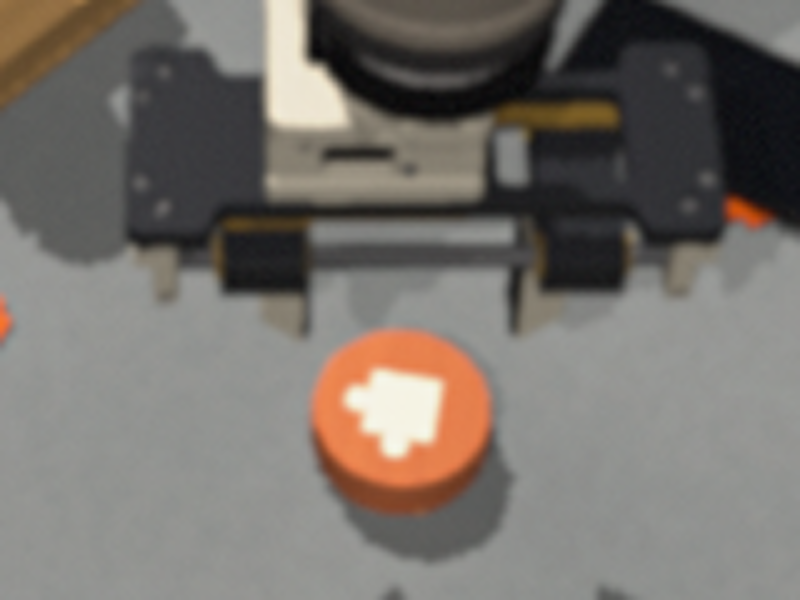

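The tips sit at crop (305,333) and (515,333), so their midpoint is about (351.5,326). The reported TCP projects to (350.6,329.7), and should appear near v=334 for the front edge. That puts the real tips about 20 mm above the reported TCP, so I'll descend further in guarded steps, aiming for a reported z of about −0.012.

```bash

python3 -m jog '{"series":[[9.18,[0,0,0],[0,0,0]],[9.18,[0,0,-1],[0,0,0]],[9.18,[0,0,-2],[0,0,0]],[9.18,[0,0,-2],[0,0,0]],[9.18,[0,0,-1],[0,0,0]]]}'
python3 -m jog '{"series":[[9.18,[0,0,-0.6],[0,0,0]],[9.18,[0,0,-0.4],[0,0,0]],[9.18,[0,0,-0.2],[0,0,0]],[9.18,[0,0,0],[0,0,0]],[9.18,[0,0,0],[0,0,0]]]}'
python3 -m jog '{"series":[[9.18,[0,0,-0.2],[0,0,0]],[9.18,[0,0,-0.2],[0,0,0]],[9.18,[0,0,-0.1],[0,0,0]],[9.18,[0,0,0],[0,0,0]],[9.18,[0,0,0],[0,0,0]]]}'
```

```text
t: 6.35
ee_pos: [0.4794, -0.1275, 0.0044]
tcp_rot: [-0.001, 0.925, 0.38, -0.001]
wrist_force: [-0.1, 0.5, 0.1]
width: 0.0916
finger_force: 0.0
t: 6.85
ee_pos: [0.4808, -0.1281, -0.0052]
tcp_rot: [0.0, 0.925, 0.38, 0.0]
wrist_force: [0.3, -0.4, 0.5]
width: 0.0919
finger_force: 0.0
t: 7.35
ee_pos: [0.4805, -0.128, -0.0107]
tcp_rot: [0.0, 0.925, 0.38, 0.0]
wrist_force: [0.0, 0.3, 0.0]
width: 0.0916
finger_force: 0.0
```

```bash

python3 -m jog '{"series":[[9.18,[0,0,-0.2],[0,0,0]],[6,[0,0,0],[0,0,0]],[6,[0,0,0],[0,0,0]],[6,[0,0,0],[0,0,0]],[6,[0,0,0],[0,0,0]]]}'
python3 -m jog '{"series":[[5,[0,0,0],[0,0,0]],[5,[0,0,0],[0,0,0]],[5,[0,0,0],[0,0,0]],[5,[0,0,0],[0,0,0]],[5,[0,0,0],[0,0,0]]]}'
```

```text
t: 7.85
ee_pos: [0.4805, -0.128, -0.0126]
tcp_rot: [0.0, 0.925, 0.38, 0.0]
wrist_force: [-0.4, 1.2, -0.1]
width: 0.0655
finger_force: 30.0
t: 8.35
ee_pos: [0.4805, -0.128, -0.0126]
tcp_rot: [0.0, 0.925, 0.38, 0.0]
wrist_force: [-0.1, -0.2, 0.5]
width: 0.0657
finger_force: 30.0
```

Gripped at 65.6 mm and 30 N. Lifting, then checking where the lid sits in the jaws.

```bash

python3 -m jog '{"series":[[5,[0,0,0.5],[0,0,0]],[5,[0,0,1.5],[0,0,0]],[5,[0,0,3],[0,0,0]],[5,[0,0,3],[0,0,0]],[5,[0,0,3],[0,0,0]]]}'
python3 -m jog '{"series":[[5,[0,0,3],[0,0,0]],[5,[0,0,2.5],[0,0,0]],[5,[0,0,1],[0,0,0]],[5,[0,0,0],[0,0,0]],[5,[0,0,0],[0,0,0]]]}'
python3 - <<'E'
from h import *
st=r.read_state();p=st['ee_pos'];print(p,st['wrist_force'],st['moment'])
s=snap('side')
K=np.array([float(s['k1']),0,0,0,0])
th=np.linspace(0,2*np.pi,73)
c=lambda z:np.c_[p[0]+.033*np.cos(th),p[1]+.033*np.sin(th),0*th+p[2]+.0126+z]
pr=lambda q:cv2.projectPoints(q,s['rvec'],s['tvec'],s['intrinsics'],K)[0].reshape(-1,2)
a,b=pr(c(0)),pr(c(.024)); u,v=np.round(b.mean(0)).astype(int)
im=cv2.resize(s['color'][v-45:v+45,u-60:u+60],(800,600),interpolation=cv2.INTER_CUBIC)
raw=im.copy()
f=800/120
for q in(a,b): cv2.polylines(im,[np.int32((q-[u-60,v-45]+.5)*f)],True,(0,255,0),1)
cv2.imwrite('pics/lift.png',im); print(u,v)
E
```

```text
t: 8.85
ee_pos: [0.4801, -0.1278, 0.0986]
tcp_rot: [-0.0, 0.925, 0.38, -0.0]
wrist_force: [0.4, 0.7, -1.1]
width: 0.0657
finger_force: 30.0
t: 9.35
ee_pos: [0.4798, -0.1277, 0.1612]
tcp_rot: [-0.001, 0.925, 0.38, -0.001]
wrist_force: [-0.1, 0.5, -0.6]
width: 0.0654
finger_force: 30.0
[ 0.47976724 -0.12768552  0.16124976] [-0.0603157   0.53310656 -0.6413556 ] [-0.08578011  0.14738655 -0.01467938]
354 288
```

View pics/lift.png

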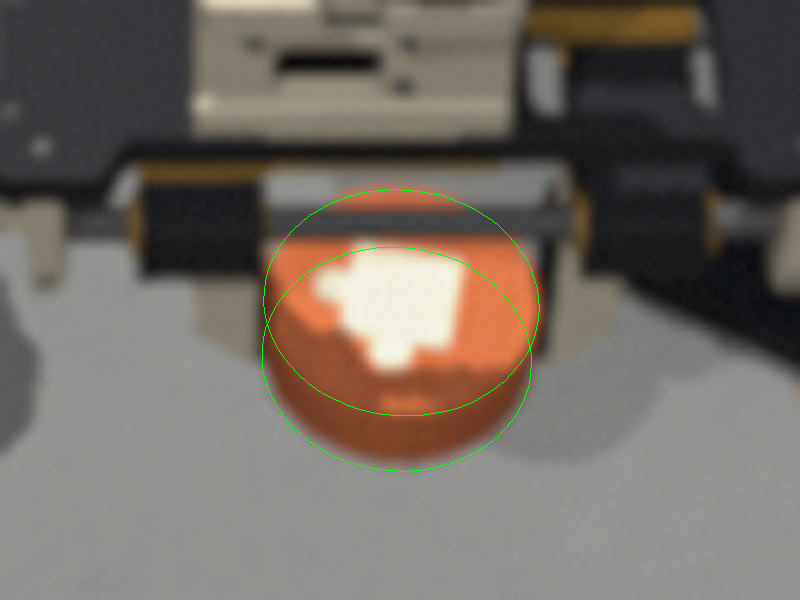

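The lid matches the predicted outline to about 1 px, so it is held level and centred on the TCP to within about 1 mm. Moving above the jar, with the TCP target at (0.511, 0.1505).

```bash

python3 -m jog '{"series":[[5,[0.15,1.4,0.3],[0,0,0]],[5,[0.3,2.8,0],[0,0,0]],[5,[0.3,2.8,0],[0,0,0]],[5,[0.3,2.8,0],[0,0,0]],[5,[0.3,2.8,0],[0,0,0]]]}'
python3 -m jog '{"series":[[5,[0.3,2.8,0],[0,0,0]],[5,[0.3,2.8,0],[0,0,0]],[5,[0.3,2.8,0],[0,0,0]],[5,[0.3,2.8,0],[0,0,0]],[5,[0.3,2.8,0],[0,0,0]]]}'
python3 -m jog '{"series":[[5,[0.2,1.25,0],[0,0,0]],[5,[0,0,0],[0,0,0]],[5,[0,0,0],[0,0,0]],[5,[0,0,0],[0,0,0]],[5,[0,0,0],[0,0,0]]]}'
python3 - <<'E'
from h import *
st=r.read_state();p=st['ee_pos'];print(p,st['tcp_rot'],st['wrist_force'],st['moment'],st['qpos'])
s=snap('side')
K=np.array([float(s['k1']),0,0,0,0])
th=np.linspace(0,2*np.pi,73)
c=lambda z:np.c_[p[0]+.033*np.cos(th),p[1]+.033*np.sin(th),0*th+p[2]+.0126+z]
pr=lambda q:cv2.projectPoints(q,s['rvec'],s['tvec'],s['intrinsics'],K)[0].reshape(-1,2)
a,b=pr(c(0)),pr(c(.024)); u,v=np.round(b.mean(0)).astype(int)
im=cv2.resize(s['color'][v-45:v+45,u-60:u+60],(800,600),interpolation=cv2.INTER_CUBIC)
f=800/120
for q in(a,b): cv2.polylines(im,[np.int32((q-[u-60,v-45]+.5)*f)],True,(0,255,0),1)
cv2.imwrite('pics/above.png',im); print(u,v)
E
```

```text
t: 9.9
ee_pos: [0.4934, 0.0001, 0.1646]
tcp_rot: [-0.001, 0.925, 0.38, -0.001]
wrist_force: [-0.2, 0.6, -1.0]
width: 0.0659
finger_force: 30.0
t: 10.4
ee_pos: [0.5081, 0.1401, 0.1645]
tcp_rot: [-0.0, 0.925, 0.38, -0.001]
wrist_force: [0.1, 0.8, -0.7]
width: 0.0659
finger_force: 30.0
t: 10.9
ee_pos: [0.5109, 0.1495, 0.1653]
tcp_rot: [0.0, 0.925, 0.379, -0.0]
wrist_force: [-0.6, -0.2, -0.4]
width: 0.0654
finger_force: 30.0
[0.51094973 0.14951747 0.16534114] [ 1.24208594e-04  9.25217665e-01  3.79436747e-01 -1.10514479e-04] [-0.61282415 -0.1673079  -0.38603755] [-0.09814056  0.13537494  0.04665018] [ 1.40864965e-01  3.89371696e-01  1.56412100e+00 -3.18115276e-04
  1.18825317e+00  9.33405165e-01]
254 191
```

View pics/above.png

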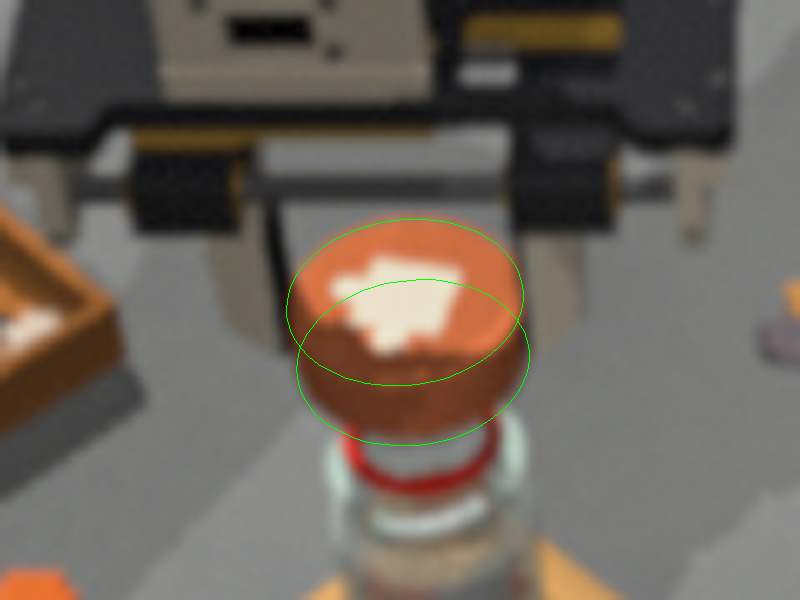

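The lid's top ellipse matches the prediction and the ring sits centred below it. Lowering with a force check.

```bash

python3 -m jog '{"series":[[5,[0,0.1,-0.5],[0,0,0]],[5,[0,0,-1],[0,0,0]],[5,[0,0,-1],[0,0,0]],[5,[0,0,-0.5],[0,0,0]],[5,[0,0,0],[0,0,0]]]}'
python3 -m jog '{"series":[[5,[0,0,-0.4],[0,0,0]],[5,[0,0,-0.3],[0,0,0]],[5,[0,0,-0.2],[0,0,0]],[5,[0,0,-0.1],[0,0,0]],[5,[0,0,0],[0,0,0]]]}'
```

```text
t: 11.45
ee_pos: [0.5102, 0.1514, 0.134]
tcp_rot: [-0.0, 0.925, 0.38, -0.001]
wrist_force: [0.2, 0.3, -0.8]
width: 0.0654
finger_force: 30.0
t: 11.95
ee_pos: [0.511, 0.1515, 0.1253]
tcp_rot: [0.0, 0.925, 0.38, 0.0]
wrist_force: [0.4, 1.3, -0.9]
width: 0.0657
finger_force: 30.0
```

```bash

python3 -m jog '{"series":[[5,[0,-0.1,-0.1],[0,0,0]],[5,[0,0,-0.1],[0,0,0]],[5,[0,0,-0.1],[0,0,0]],[5,[0,0,-0.1],[0,0,0]],[5,[0,0,0],[0,0,0]]]}'
python3 -m jog '{"series":[[5,[0,0,-0.05],[0,0,0]],[5,[0,0,-0.05],[0,0,0]],[5,[0,0,-0.05],[0,0,0]],[5,[0,0,0],[0,0,0]],[5,[0,0,0],[0,0,0]]]}'
```

```text
t: 12.45
ee_pos: [0.5109, 0.1505, 0.1212]
tcp_rot: [0.0, 0.925, 0.38, -0.0]
wrist_force: [0.3, -0.3, -1.9]
width: 0.0653
finger_force: 30.0
t: 12.95
ee_pos: [0.511, 0.1505, 0.1198]
tcp_rot: [0.0, 0.925, 0.38, 0.0]
wrist_force: [0.4, -0.2, -0.8]
width: 0.0657
finger_force: 30.0
```

```bash

python3 -m jog '{"series":[[5,[0,0,-0.03],[0,0,0]],[5,[0,0,-0.03],[0,0,0]],[5,[0,0,-0.03],[0,0,0]],[5,[0,0,0],[0,0,0]],[5,[0,0,0],[0,0,0]]]}'
python3 -m jog '{"series":[[5,[0,0,-0.03],[0,0,0]],[5,[0,0,-0.03],[0,0,0]],[5,[0,0,-0.03],[0,0,0]],[5,[0,0,0],[0,0,0]],[5,[0,0,0],[0,0,0]]]}'
```

```text
t: 13.45
ee_pos: [0.5109, 0.1505, 0.1189]
tcp_rot: [0.0, 0.925, 0.38, -0.0]
wrist_force: [0.5, 0.2, -0.7]
width: 0.0655
finger_force: 30.0
t: 13.95
ee_pos: [0.511, 0.1505, 0.118]
tcp_rot: [0.0, 0.925, 0.38, 0.0]
wrist_force: [0.1, 0.9, -1.7]
width: 0.0658
finger_force: 30.0
```

```bash

python3 -m jog '{"series":[[5,[0,0,-0.03],[0,0,0]],[5,[0,0,-0.03],[0,0,0]],[5,[0,0,-0.03],[0,0,0]],[5,[0,0,0],[0,0,0]],[5,[0,0,0],[0,0,0]]]}'
python3 -m jog '{"series":[[5,[0,0,-0.03],[0,0,0]],[5,[0,0,-0.03],[0,0,0]],[5,[0,0,-0.03],[0,0,0]],[5,[0,0,0],[0,0,0]],[5,[0,0,0],[0,0,0]]]}'
```

```text
t: 14.45
ee_pos: [0.5109, 0.1505, 0.1171]
tcp_rot: [0.0, 0.925, 0.38, 0.0]
wrist_force: [0.6, -0.0, -1.5]
width: 0.0652
finger_force: 30.0
t: 14.95
ee_pos: [0.5111, 0.1505, 0.1166]
tcp_rot: [0.0, 0.925, 0.38, 0.0]
wrist_force: [-1.5, 0.1, 5.1]
width: 0.0657
finger_force: 30.0
```

Contact is at about height 121.2 with a light 5–6 N. I'll turn backward and follow the climb.

```bash

python3 -m jog '{"series":[[5,[0,0,0.01],[0,0,0.07]],[5,[0,0,0.02],[0,0,0.07]],[5,[0,0,0.02],[0,0,0.07]],[5,[0,0,0.02],[0,0,0.07]],[5,[0,0,0.02],[0,0,0.07]]]}'
```

```text
t: 15.45
ee_pos: [0.5118, 0.1509, 0.1178]
tcp_rot: [0.0, 0.844, 0.536, 0.001]
wrist_force: [0.3, 1.8, 5.7]
width: 0.0656
finger_force: 30.0
```

```bash

python3 -m jog '{"series":[[5,[0,0,0.02],[0,0,0.07]],[5,[0,0,0.02],[0,0,0.07]],[5,[0,0,0.02],[0,0,0.07]],[5,[0,0,0.02],[0,0,0.07]],[5,[0,0,0.02],[0,0,0.07]]]}'
```

```text
t: 15.95
ee_pos: [0.5118, 0.1509, 0.119]
tcp_rot: [0.0, 0.738, 0.675, 0.001]
wrist_force: [0.6, 1.6, 6.5]
width: 0.0652
finger_force: 30.0
```

```bash

python3 -m jog '{"series":[[5,[0,0,0.02],[0,0,0.06]],[5,[0,0,0.02],[0,0,0.06]],[5,[0,0,0.02],[0,0,0.05]],[5,[0,0,0.01],[0,0,0.03]],[5,[0,0,0],[0,0,0]]]}'
```

```text
t: 16.45
ee_pos: [0.5117, 0.1508, 0.1195]
tcp_rot: [0.001, 0.667, 0.745, 0.001]
wrist_force: [-1.1, 0.5, 4.9]
width: 0.0656
finger_force: 30.0
```

```bash

python3 -m jog '{"series":[[5,[0,0,0],[0,0,0.03]],[5,[0,0,0],[0,0,0.03]],[5,[0,0,0],[0,0,0]],[5,[0,0,0],[0,0,0]],[5,[0,0,0],[0,0,0]]]}'
```

```text
t: 16.95
ee_pos: [0.5117, 0.1508, 0.1195]
tcp_rot: [0.001, 0.645, 0.764, 0.001]
wrist_force: [-0.5, 0.3, 5.4]
width: 0.0653
finger_force: 30.0
```

```bash

python3 -m jog '{"series":[[5,[0,0,0],[0,0,0.03]],[5,[0,0,0],[0,0,0.03]],[5,[0,0,0],[0,0,0]],[5,[0,0,0],[0,0,0]],[5,[0,0,0],[0,0,0]]]}'
```

```text
t: 17.45
ee_pos: [0.5111, 0.1506, 0.1187]
tcp_rot: [0.0, 0.622, 0.783, 0.0]
wrist_force: [1.0, 0.7, -0.6]
width: 0.0655
finger_force: 30.0
```

Support vanished at height 124.1, so the lugs are over the gap. I'll turn a few degrees more and lower gently.

```bash

python3 -m jog '{"series":[[5,[0,0,-0.02],[0,0,0.03]],[5,[0,0,-0.02],[0,0,0.03]],[5,[0,0,-0.03],[0,0,0.02]],[5,[0,0,-0.03],[0,0,0]],[5,[0,0,0],[0,0,0]]]}'
```

```text
t: 17.95
ee_pos: [0.5108, 0.1505, 0.1177]
tcp_rot: [-0.0, 0.59, 0.807, -0.0]
wrist_force: [0.6, -0.0, -0.5]
width: 0.0657
finger_force: 30.0
```

```bash

python3 -m jog '{"series":[[5,[0,0,-0.03],[0,0,0]],[5,[0,0,-0.03],[0,0,0]],[5,[0,0,-0.03],[0,0,0]],[5,[0,0,-0.03],[0,0,0]],[5,[0,0,0],[0,0,0]]]}'
```

```text
t: 18.45
ee_pos: [0.5109, 0.1505, 0.1166]
tcp_rot: [0.0, 0.59, 0.807, 0.0]
wrist_force: [0.2, 0.7, -1.1]
width: 0.0656
finger_force: 30.0
```

```bash

python3 -m jog '{"series":[[5,[0,0,-0.03],[0,0,0]],[5,[0,0,-0.03],[0,0,0]],[5,[0,0,-0.03],[0,0,0]],[5,[0,0,-0.02],[0,0,0]],[5,[0,0,0],[0,0,0]]]}'
```

```text
t: 18.95
ee_pos: [0.5109, 0.1505, 0.1155]
tcp_rot: [0.0, 0.59, 0.808, 0.0]
wrist_force: [0.3, -0.8, -1.0]
width: 0.0654
finger_force: 30.0
```

```bash

python3 -m jog '{"series":[[5,[0,0,-0.03],[0,0,0]],[5,[0,0,-0.03],[0,0,0]],[5,[0,0,-0.03],[0,0,0]],[5,[0,0,-0.02],[0,0,0]],[5,[0,0,0],[0,0,0]]]}'
```

```text
t: 19.45
ee_pos: [0.5109, 0.1506, 0.1144]
tcp_rot: [0.0, 0.59, 0.808, 0.0]
wrist_force: [-0.5, 0.1, -0.8]
width: 0.0654
finger_force: 30.0
```

```bash

python3 -m jog '{"series":[[5,[0,0,-0.03],[0,0,0]],[5,[0,0,-0.03],[0,0,0]],[5,[0,0,-0.03],[0,0,0]],[5,[0,0,-0.02],[0,0,0]],[5,[0,0,0],[0,0,0]]]}'
```

```text
t: 19.95
ee_pos: [0.511, 0.1505, 0.1133]
tcp_rot: [0.0, 0.59, 0.808, 0.0]
wrist_force: [-1.1, -0.9, -0.6]
width: 0.0655
finger_force: 30.0
```

```bash

python3 -m jog '{"series":[[5,[0,0,-0.02],[0,0,0]],[5,[0,0,-0.02],[0,0,0]],[5,[0,0,-0.02],[0,0,0]],[5,[0,0,0],[0,0,0]],[5,[0,0,0],[0,0,0]]]}'; python3 -c "
from h import *
s=r.read_state();print(s['ee_pos'],s['wrist_force'],s['moment'],s['qpos'])"
```

```text
t: 20.45
ee_pos: [0.511, 0.1505, 0.1128]
tcp_rot: [0.0, 0.59, 0.808, 0.0]
wrist_force: [-0.9, -0.2, 0.3]
width: 0.0654
finger_force: 30.0
[0.51098025 0.15052377 0.11283924] [-0.94755902 -0.22716818  0.28577834] [-0.0321347   0.14731611 -0.0870502 ] [ 1.42567558e-01  4.46109604e-01  1.63418299e+00 -2.03392102e-05
  1.06109094e+00 -1.66441165e-01]
```

Dropped in and touching the seal at about 1 N. Screwing forward and watching the moment.

```bash

python3 -m jog '{"series":[[5,[0,0,-0.01],[0,0,-0.07]],[5,[0,0,-0.01],[0,0,-0.07]],[5,[0,0,-0.015],[0,0,-0.07]],[5,[0,0,-0.015],[0,0,-0.07]],[5,[0,0,-0.015],[0,0,-0.07]]]}'; python3 -c "
from h import *
s=r.read_state();print(s['ee_pos'],s['wrist_force'],s['moment'])"
```

```text
t: 20.95
ee_pos: [0.5113, 0.1506, 0.1124]
tcp_rot: [0.0, 0.722, 0.691, 0.0]
wrist_force: [0.7, -0.4, 1.9]
width: 0.0651
finger_force: 30.0
[0.5112792  0.15057119 0.11240211] [ 0.66674346 -0.42512111  1.90468856] [-0.03296536  0.0580786   0.0323183 ]
```

```bash

python3 -m jog '{"series":[[5,[0,0,-0.015],[0,0,-0.07]],[5,[0,0,-0.015],[0,0,-0.07]],[5,[0,0,-0.015],[0,0,-0.07]],[5,[0,0,-0.015],[0,0,-0.07]],[5,[0,0,-0.015],[0,0,-0.07]]]}'; python3 -c "
from h import *
s=r.read_state();print(s['ee_pos'],s['wrist_force'],s['moment'])"
```

```text
t: 21.45
ee_pos: [0.5115, 0.1506, 0.1119]
tcp_rot: [0.0, 0.832, 0.555, 0.001]
wrist_force: [-0.7, 0.3, 3.1]
width: 0.0654
finger_force: 30.0
[0.51149522 0.15061065 0.11189892] [-0.69446035  0.28181056  3.105576  ] [-0.1156224   0.15872544 -0.00078715]
```

```bash

python3 -m jog '{"series":[[5,[0,0,-0.015],[0,0,-0.07]],[5,[0,0,-0.015],[0,0,-0.07]],[5,[0,0,-0.015],[0,0,-0.05]],[5,[0,0,-0.015],[0,0,-0.05]],[5,[0,0,0],[0,0,-0.03]]]}'; python3 -c "
from h import *
s=r.read_state();print(s['ee_pos'],s['wrist_force'],s['moment'])"
```

```text
t: 21.95
ee_pos: [0.5117, 0.1507, 0.1115]
tcp_rot: [0.0, 0.899, 0.439, 0.001]
wrist_force: [-0.4, 0.3, 3.5]
width: 0.0655
finger_force: 30.0
[0.51165499 0.15068237 0.11147107] [-0.37349956  0.33574053  3.49987845] [-0.03255872  0.11245637  0.08966562]
```

```bash

python3 -m jog '{"series":[[5,[0,0,-0.01],[0,0,-0.035]],[5,[0,0,-0.01],[0,0,-0.035]],[5,[0,0,-0.01],[0,0,-0.035]],[5,[0,0,-0.01],[0,0,-0.035]],[5,[0,0,0],[0,0,0]]]}'; python3 -c "
from h import *
s=r.read_state();print(s['ee_pos'],s['wrist_force'],s['moment'])"
```

```text
t: 22.45
ee_pos: [0.5116, 0.1507, 0.111]
tcp_rot: [0.0, 0.927, 0.375, 0.001]
wrist_force: [-0.1, 0.8, 5.0]
width: 0.0657
finger_force: 30.0
[0.51161854 0.15073979 0.11099003] [-0.11618925  0.77986886  4.95577191] [ 0.04017514  0.09075386 -0.06264501]
```

```bash

python3 -m jog '{"series":[[5,[0,0,-0.01],[0,0,-0.03]],[5,[0,0,-0.01],[0,0,-0.03]],[5,[0,0,-0.01],[0,0,-0.03]],[5,[0,0,0],[0,0,0]],[5,[0,0,0],[0,0,0]]]}'; python3 -c "
from h import *
s=r.read_state();print(s['ee_pos'],s['wrist_force'],s['moment'])"
```

```text
t: 22.95
ee_pos: [0.5116, 0.1507, 0.1107]
tcp_rot: [0.0, 0.943, 0.334, 0.001]
wrist_force: [1.2, 0.3, 5.4]
width: 0.0657
finger_force: 30.0
[0.51162047 0.15066842 0.11068731] [1.19623997 0.26523482 5.39563597] [-0.0257377   0.10074656 -0.11511313]
```

```bash

python3 -m jog '{"series":[[5,[0,0,-0.01],[0,0,-0.03]],[5,[0,0,-0.01],[0,0,-0.03]],[5,[0,0,0],[0,0,0]],[5,[0,0,0],[0,0,0]],[5,[0,0,0],[0,0,0]]]}'; python3 -c "
from h import *
s=r.read_state();print(s['ee_pos'],s['wrist_force'],s['moment'],s['tcp_rot'])"
```

```text
t: 23.45
ee_pos: [0.5116, 0.1507, 0.1105]
tcp_rot: [0.0, 0.952, 0.306, 0.001]
wrist_force: [0.9, 0.7, 5.8]
width: 0.0656
finger_force: 30.0
[0.51160259 0.15067994 0.11050299] [0.86795688 0.66337833 5.84947795] [0.06174886 0.1175316  0.03090127] [1.37314561e-04 9.52126284e-01 3.05703651e-01 8.93718213e-04]
```

```bash
python3 -c "
from h import *
s=r.read_state();print(s['joint_torque'])"
```

```text
[-2.36669630e-01 -4.27845848e+01 -1.97282696e+01 -6.83475961e-02
  9.81305289e-03  3.36881855e-02]
```

```bash

python3 -m jog '{"series":[[5,[0,0,-0.01],[0,0,-0.025]],[5,[0,0,0],[0,0,-0.025]],[5,[0,0,0],[0,0,0]],[5,[0,0,0],[0,0,0]],[5,[0,0,0],[0,0,0]]]}'; python3 -c "
from h import *
s=r.read_state();print(s['ee_pos'],s['wrist_force'],s['moment'],s['tcp_rot'],s['joint_torque'][5])"
```

```text
t: 23.95
ee_pos: [0.5115, 0.1507, 0.1105]
tcp_rot: [0.0, 0.959, 0.283, 0.001]
wrist_force: [0.1, 1.2, 7.8]
width: 0.0654
finger_force: 30.0
[0.5114781  0.15065943 0.11046247] [0.09878752 1.19943769 7.80221649] [0.08842407 0.18630227 1.14528944] [4.67866050e-04 9.59099932e-01 2.83066268e-01 7.68159306e-04] 1.0960396751761436
```

The torque rose sharply to 1.1 N m with the z descent stopped, so the lid is home. I'll ease the tool slightly, open, and retreat upward.

```bash

python3 -m jog '{"series":[[5,[0,0,0.02],[0,0,0.015]],[5,[0,0,0.02],[0,0,0]],[5,[0,0,0],[0,0,0]],[5,[0,0,0],[0,0,0]],[5,[0,0,0],[0,0,0]]]}'; python3 -c "
from h import *
s=r.read_state();print(s['ee_pos'],s['wrist_force'],s['moment'],s['tcp_rot'],s['joint_torque'][5])"
```

```text
t: 24.45
ee_pos: [0.5115, 0.1506, 0.1105]
tcp_rot: [0.0, 0.957, 0.289, 0.001]
wrist_force: [0.8, 2.0, 5.3]
width: 0.0655
finger_force: 30.0
[0.51145746 0.15064971 0.11050293] [0.80836318 2.04892164 5.2842982 ] [ 0.10957983 -0.03073777  0.70176121] [1.48345288e-04 9.57435538e-01 2.88646426e-01 6.40408924e-04] 0.6924186274409294
```

```bash

python3 -m jog '{"series":[[9.18,[0,0,0],[0,0,0]],[9.18,[0,0,0],[0,0,0]],[9.18,[0,0,0],[0,0,0]],[9.18,[0,0,0],[0,0,0]],[9.18,[0,0,0],[0,0,0]]]}'
python3 -m jog '{"series":[[9.18,[0,0,1],[0,0,0]],[9.18,[0,0,2],[0,0,0]],[9.18,[0,0,3],[0,0,0]],[9.18,[0,0,3],[0,0,0]],[9.18,[0,0,2],[0,0,0]]]}'
python3 -m jog '{"series":[[9.18,[-2,-4,0],[0,0,0]],[9.18,[-2,-4,0],[0,0,0]],[9.18,[-2,-4,0],[0,0,0]],[9.18,[-2,-4,0],[0,0,0]],[9.18,[0,0,0],[0,0,0]]]}'
python3 -m jog '{"series":[[9.18,[0,-4,0],[0,0,0]],[9.18,[0,-4,0],[0,0,0]],[9.18,[0,-4,0],[0,0,0]],[9.18,[0,0,0],[0,0,0]],[9.18,[0,0,0],[0,0,0]]]}'
python3 - <<'E'
from h import *
a=snap('side');b=snap('top')
def c(s,u,v): return cv2.resize(s['color'][v-40:v+40,u-26:u+26],(390,600),interpolation=cv2.INTER_CUBIC)
cv2.imwrite('pics/end.png',np.hstack([c(a,258,220),c(b,251,272)]))
E
```

```text
t: 24.95
ee_pos: [0.5108, 0.1505, 0.1099]
tcp_rot: [-0.0, 0.958, 0.288, -0.0]
wrist_force: [-0.1, 0.5, 0.3]
width: 0.0915
finger_force: 0.0
t: 25.45
ee_pos: [0.5116, 0.1506, 0.2232]
tcp_rot: [0.0, 0.958, 0.288, 0.002]
wrist_force: [0.5, 0.7, 0.4]
width: 0.0919
finger_force: 0.0
t: 25.95
ee_pos: [0.4292, -0.013, 0.2211]
tcp_rot: [0.001, 0.958, 0.286, -0.0]
wrist_force: [-0.7, -0.6, 0.3]
width: 0.092
finger_force: 0.0
t: 26.45
ee_pos: [0.4312, -0.1295, 0.2204]
tcp_rot: [-0.0, 0.958, 0.287, 0.0]
wrist_force: [-0.9, -0.2, -0.2]
width: 0.0918
finger_force: 0.0
```

View pics/end.png

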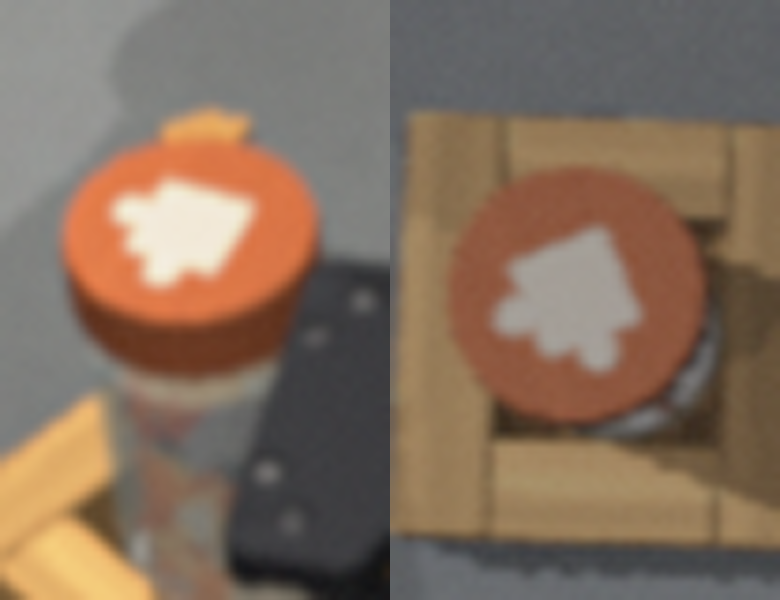

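The lid sits level on the jar. Its top centre is at (257.0,210.6) in the side view and (249.5,270.8) in the top view, almost the same pixels as the ring before. That puts the top at about 0.147 m, against 0.1473 m when home. Handing in.

```bash
python3 -c "
from h import *
a=np.load('side.npz');b=np.load('top.npz')
print(tri([a,b],[(257.0,210.6),(249.5,270.8)]))
print(job.sign_off())"
```

```text
(array([0.51123   , 0.1495885 , 0.14749461]), [np.float64(9.36687575024854e-06), np.float64(9.366875750244734e-06)])
the job is handed in; nothing more can be done
None
```

The lid is screwed home on the jar and let go, level and centred, with its top measured at 147.5 mm against the expected 147.3 mm; the job was handed in at about 26.5 s, but the sign-off returned no verdict.

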